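# Set the airbrush air selector to the ring outlet and open the valve

### The job

Feed air to the airbrush outlet marked with the ring: with the fingertips, gently push the upright tab of the selector round until it has clicked in pointing at the white ring marker. Only then press the round button on the front of the selector fully down and let it come up again. Do not grip or lift anything, and leave the things standing around the selector where they are.

Things in the scene. Friction and masses are not known exactly. Their poses are not given: they have to be found in the camera images.
- station: Fixed grey air selector: round housing 176 mm wide at the foot, 168 mm above, flat top 30 mm above the table; six brass hose tails reach 106 mm from the centre. Origin on the table under the dial's axis. Its +x axis points to its back (roughly away from the robot); a 20 mm high, 56 mm wide tongue reaches 139 mm out along its -x axis and carries the button
- hub (a point): Centre of the dial's top, on its axis, 43 mm above the table. Nine click positions lie every 40 degrees round it: at -100, -60, -20, 20, 60, 100 degrees from the station's +x axis (counter-clockwise from above) an outlet with a white marker 69 mm from the axis; at 140, 180, 220 (button side) closed ones with only a small screw head. Which marker is where varies
- dial (a joint): Angle of the aluminium dial (108 mm across), rad, counter-clockwise from above, 0 = tab along the station's +x. Starts closed, near 2.44, 3.14 or 3.84. Turns either way past a full turn (-7 to 10: compare modulo 2 pi). Sprung clicks every 0.698 rad: up to 0.17 N m (4 N at 42 mm from the axis) to push over the crest halfway between; past it the dial snaps on into the next position and stays
- tab (a point): Centre of the top edge of the dial's one upright tab: a fin 10 mm thick that runs radially from 18 to 50 mm from the axis and stands from the dial top (43 mm) up to 72 mm above the table; this point is 34 mm from the axis. Push its flat sides, along the circle. The dial is clear round it but for a 3 mm high hub cap, 18 mm across
- tab_ray (a point): The point the tab points at: on the tab's centre line, 69 mm from the axis, 31 mm above the table; when clicked in it lies over the centre of a marker.
- tag_ring: The wanted marker: white plastic ring, 27 mm outside, 15 mm hole, 6 mm high (fixed; origin at the centre of its underside, on the housing top)
- tag_disc: White marker: solid round disc 26 mm across, 6 mm high (fixed; origin at the centre of its underside, on the housing top)
- tag_square: White marker: solid 23 mm square, 6 mm high (fixed; origin at the centre of its underside, on the housing top)
- tag_cross: White marker: four-armed cross 26 mm across, arms 8 mm wide, 6 mm high (fixed; origin at the centre of its underside, on the housing top)
- tag_star: White marker: three-armed star (Y), arms 13 mm long and 8 mm wide, 6 mm high (fixed; origin at the centre of its underside, on the housing top)
- tag_bar: White marker: straight bar 28 x 9 mm, 6 mm high (fixed; origin at the centre of its underside, on the housing top)
- valve (a joint): Travel of the grey round push button: 0 up, 0.006 m fully down; spring return, about 5 N when fully down.
- valve_top (a point): Centre of the top of the push button, 28 mm across, 42 mm above the table when up, in a black collar on the tongue, 112 mm from the dial's axis along the station's -x axis. Press it straight down.
- sanding_block: Loose cork sanding block 56 x 85 x 24 mm, beside the selector; leave it. Origin at the centre of its underside.
- white_jar: Loose white primer jar, 42 mm across, 64 mm high; leave it. Origin at the centre of its underside.
- turned_blank_1: Loose green egg-shaped turned wood piece with a yellow band, 42 mm across, 54 mm high, standing on its flat foot; leave it. Origin at the centre of its underside.
- ochre_jar: Loose ochre paint jar with black cap, 39 mm across, 48 mm high; leave it. Origin at the centre of its underside.
There are look-alikes about, which are no part of the job. Several things have the shape of the station; the one meant has the colours described above.

How it is judged (in metres and radians):
On the way, in this order (a step that is already met when the one before it is completed fails the run):
1. the tab has clicked in at the ring marker, the button still up (horizontal distance between tab_ray and tag_ring below 0.009 m and velocity of joint dial between -0.1 and 0.1 rad/s and value of joint valve below 0.002 m), for 0.3 s.
2. the button is pressed down (horizontal distance between tab_ray and tag_ring below 0.009 m and value of joint valve above 0.0045 m), for 0.05 s.
3. the button has come up again (horizontal distance between tab_ray and tag_ring below 0.009 m and value of joint valve below 0.002 m), for 0.2 s.
At the end, for the whole second after the job is handed in: The tab points at the ring marker to within 9 mm (about 7 degrees) and is at rest, the button was pressed at least 4.5 mm down after that and is up again (under 2 mm), and the four loose things are within 15 mm of where they stood (all of step 3 and velocity of joint dial between -0.1 and 0.1 rad/s and distance of each of sanding_block, white_jar, turned_blank_1, ochre_jar from where it was at the start of the episode below 0.015 m); the robot touches nothing.
It fails at once if the button is pressed while the tab is not at the ring marker (value of joint valve above 0.003 m and not (horizontal distance between tab_ray and tag_ring below 0.009 m)).
It fails at once if the dial or its tab is gripped or forced (over 40 N from the fingers) (contact force between the fingers and dial above 40 N).
It fails at once if a loose thing beside the selector is moved, lifted or tipped (20 mm or 0.4 rad) (distance of any of sanding_block, white_jar, turned_blank_1, ochre_jar from where it was at the start of the episode above 0.02 m or angle between any of sanding_block, white_jar, turned_blank_1, ochre_jar's own z axis and vertical above 0.4 rad).
It also fails if it takes over 53 s, if anything falls off the work surface, if the arm or the gripper's body presses on something with over 40 N, if the wrist force passes 120 N, or if a joint passes its speed limit or range.

### The arm

A 6-joint arm with a two-finger parallel gripper is mounted at the origin on a cart in front of the work surface, level with it; the furniture and walls round the work are solid. World frame = base frame: x ahead of the robot, y to its left, z up, the work surface at z = 0. Lengths are in m, angles in degrees, forces in N, time in s.
With the tool pointing down it reaches from about 0.325 to 1 m from the base axis. Payload 5.1 kg.
Tool frame: the origin (TCP) lies at the very end of the fingers, on their centre line; the grasp point (between the pads) lies hold_point_z behind it (hold_point_z is the distance from the TCP to the grasp point, in m); z points along the fingers, y is the line along which they close (so a half turn about z gives the same grasp; the last joint's range is limited). The gripper opens to 85 mm and grips with 20 to 120 N. Pads are 22 mm wide; open, the fingers measure 114 mm over their backs; the gripper's body (76 mm by 85 mm) begins 54 mm behind the grasp point. The pads swing forward as they close: fully open they stand 13 mm farther back than shut.
Start: joints at [70.038, 7.093, 94.555, -0, 78.352, -4.733], TCP at [0.171, 0.627, 0.196] pointing down, gripper open.
Joint ranges: [-149.61, 149.61], [-58.7, 133.49], [1.44, 155.28], [-77.14, 257.14], [18.33, 153.61], [-166.67, 166.67]. Speed limits (degrees/s): [147.25, 147.25, 180, 180, 180, 180].

### API

Orientations are given as a 3x3 rotation matrix whose columns are the frame's x, y, z axes.
In Python, from cell import read_state, get_image, camera_params, job_done, hold_point_z gives the robot as it stands. The module is installed in compiled form; this text tells all that it offers.
- The arm moves only by the tool play_rows, never from a script. Its argument "deltas" is a list of rows, each a list of 2 entries, a list of its own where there are three numbers: the shift along the world's x, y, z each as a share of 0.3 m, from -1 to 1, then the turn, a rotation vector about the world's x, y, z each as a share of 180 degrees, from -1 to 1. A call has 1 to 12 rows; each row shifts and turns the commanded pose from where the row before left it; what a row does not reach is not made up. A row lasts 1/12 s, in which the tool goes at most 41.7 mm and 7.16 degrees, less where a joint would pass 70% of its speed; a pose out of reach is approached as far as the arm can. A call with a number of a shift or a turn outside -1 to 1 is refused whole. A call with a gripper value outside its range is refused whole. "hand" is the gripper command: -1 is shut, 1 is fully open, values between are in proportion, set as the call begins (left out, the last holds). The fingers move at their own pace and stop on an object; "force" is the grip in N (left out, the last holds). Time passes only in rows, so rows that do not move let the fingers close. It gives the time, the measured TCP pose, the force, the opening and the grip force at its end, in the units of the state.
- read_state(): the state, without advancing time (a new reading comes with each control period).
- get_image(name): name is "scene" or "top"; returns the picture (420x560x3 uint8, blue, green, red); there is no depth.
- camera_params(name): a dict with "camera_matrix" (3x3 intrinsics, pixels), "k1" (the pictures are not rectified: a ray, as slopes to the right and down, at radius r is drawn at 1 + k1 r^2 times it, then the intrinsics apply), "rvec" (rotation vector, rad) and "tvec" (3), from world to camera coordinates, as OpenCV has them. Camera axes: x right, y down, z forward; pixel columns grow to the right and rows downward; lengths in m; the calibration is good to about 2 mm. A picture is of the moment at which its call begins. camera_params takes no time and is no camera call.
- job_done(): hands the job in; it is judged then, once.
The state is a dict: "time": time; "qpos": joint angles; "dq": joint speeds; "joint_torque": joint torques, N m; "ee_pos": TCP position; "tcp_rot": TCP orientation; "force": force on the tool from outside, world axes, zero at the start; "wrist_torque": the same for the moment, N m; "gripper_width": opening from 0.0 (shut) to 1.0 (fully open); "gripper_force": force on a finger pad.
Only numpy, scipy, OpenCV 4.12 (cv2) and the standard library are available. Lean on these libraries where they do the work, as an engineer would, in place of code of your own. Each camera call takes 0.05 s, during which the arm holds its last target. There are 200 camera calls.

## Working session

There is one attempt and no reset: what is moved stays moved. The work goes in short steps, Python scripts to look and compute and a tool call to move; the robot and the scene stay as the last step left them, time stands still between calls to the robot, and variables do not carry over. Pictures are saved under pics/ and viewed, at most 12 in all, crops included, and the job is handed in when it is done.

Besides the shell and the picture viewer there is one more tool, called after "Emit:" by a JSON object that holds its "fn" and its "kwargs", one argument or row to a line. play_rows: Moves the arm, as the interface text tells. Shift numbers are shares of 0.3 m and turn numbers shares of 180 degrees, none past 1 either way. Its arguments: {"type":"object","properties":{"deltas":{"type":"array"},"hand":{"type":"number"},"force":{"type":"number"}},"required":["deltas"]}

```bash
mkdir -p pics
cat > h.py <<'E'
import numpy as np, cv2
from cell import *
def ray(name,px):
    p=camera_params(name);K=np.array(p["camera_matrix"],float);k1=p["k1"]
    R=cv2.Rodrigues(np.array(p["rvec"],float))[0];t=np.array(p["tvec"],float).ravel()
    u=cv2.undistortPoints(np.array([[px]],float),K,np.array([k1,0,0,0.]))[0,0]
    return -R.T@t, R.T@np.array([u[0],u[1],1])
def onz(name,px,z):
    c,d=ray(name,px); return c+d*(z-c[2])/d[2]
def proj(name,P):
    p=camera_params(name)
    return cv2.projectPoints(np.array(P,float).reshape(-1,1,3),np.array(p["rvec"],float),np.array(p["tvec"],float),np.array(p["camera_matrix"],float),np.array([p["k1"],0,0,0.]))[0].reshape(-1,2)
E
python3 - <<'E'
from h import *
for n in("scene","top"):
    cv2.imwrite(f"pics/{n}0.png",get_image(n)); print(n,ray(n,(280,210)))
s=read_state();print(s["time"],s["ee_pos"],s["tcp_rot"],hold_point_z() if callable(hold_point_z) else hold_point_z,s["gripper_width"])
E
```

```text
scene (array([0.04497543, 0.49164928, 0.93130756]), array([ 0.48846945, -0.48384995, -0.72623684]))
top (array([ 0.47418032, -0.08632261,  1.30598844]), array([ 0.09396505,  0.01347162, -0.99550715]))
0.1 [0.17055373 0.62657753 0.19507476] [[-9.64884841e-01  2.62672482e-01 -6.41787979e-04]
 [ 2.62673224e-01  9.64883177e-01 -1.79793127e-03]
 [ 1.46983355e-04 -1.90337715e-03 -9.99998178e-01]] 0.0187 1.001918198116054
```

View pics/scene0.png

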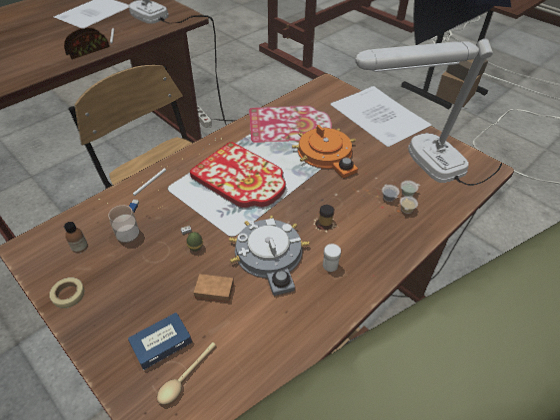

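View pics/top0.png

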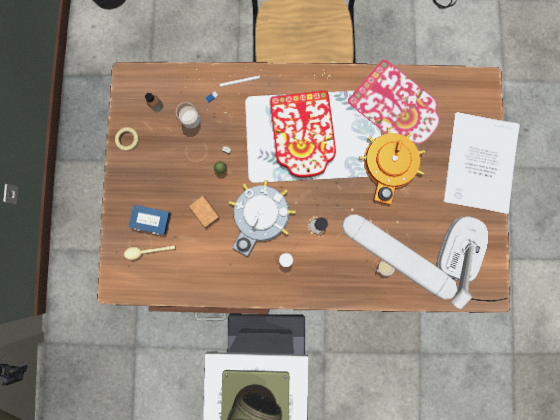

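The grey selector is at about (267,247) in scene and (262,212) in top, with its button at (281,281) and (243,243). The orange one is a look-alike. I'll zoom in on both views.

Run:
```python
from h import *
a=cv2.imread("pics/scene0.png")[205:300,215:325];b=cv2.imread("pics/top0.png")[165:265,205:315]
f=lambda x:cv2.resize(x,(400,400*x.shape[0]//x.shape[1]),interpolation=cv2.INTER_CUBIC)
a,b=f(a),f(b);h=max(len(a),len(b))
p=lambda x:cv2.copyMakeBorder(x,0,h-len(x),0,0,0)
cv2.imwrite("pics/z0.png",np.hstack([p(a),p(b)]))
```

```text
(no output)
```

View pics/z0.png

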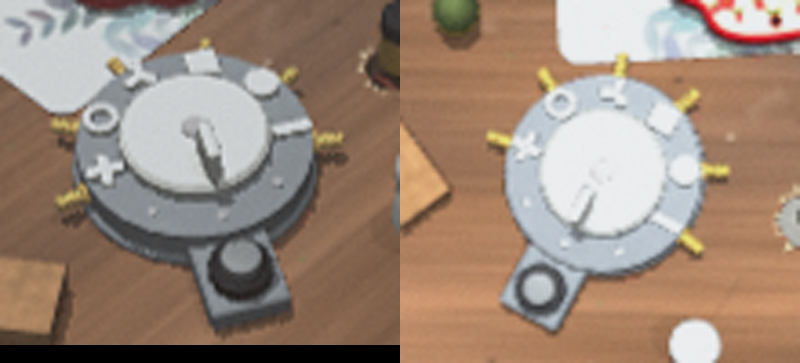

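Run:
```python
from h import *
S=lambda x,y:(215+x*.275,205+y*.275)
T=lambda x,y:(205+(x-400)*.275,165+y*.275)
def tri(a,b):
    (c1,d1),(c2,d2)=ray("scene",a),ray("top",b)
    d1/=np.linalg.norm(d1);d2/=np.linalg.norm(d2)
    st=np.linalg.lstsq(np.stack([d1,-d2],1),c2-c1,rcond=None)[0]
    p,q=c1+d1*st[0],c2+d2*st[1];return (p+q)/2,np.linalg.norm(p-q)
F=dict(ring=((100,118),(561,103),.036),button=((240,255),(541,290),.042),cross=((105,170),(526,147),.036),hub=((193,127),(602,171),.046),disc=((263,81),(683,170),.036),bar=((292,127),(668,224),.036),star=((135,73),(613,95),.036),sq=((203,62),(662,120),.036),screw180=((224,215),(565,244),.031),s2=((152,212),(527,203),.031),s3=((278,182),(618,252),.031))
P={}
for k,(s,t,z) in F.items():
    a,b=onz("scene",S(*s),z),onz("top",T(*t),z);P[k]=(a+b)[:2]/2
    print(k,tri(S(*s),T(*t))[0].round(3),a[:2].round(4),b[:2].round(4))
A=np.array([P[k] for k in("bar","disc","sq","star","ring","cross","screw180","s2","s3")])
M=np.c_[2*A,np.ones(len(A))];x=np.linalg.lstsq(M,(A**2).sum(1),rcond=None)[0]
c=x[:2];print("centre",c,"r",np.sqrt(x[2]+c@c))
ax=c-P["button"];th=np.arctan2(ax[1],ax[0]);print("yaw",np.degrees(th),np.linalg.norm(ax))
for k in P:
    d=P[k]-c;print(k,np.linalg.norm(d).round(4),(np.degrees(np.arctan2(d[1],d[0])-th)%360).round(1))
for n,f,z in(("tabend",((215,180),None),.072),):
    print(onz("scene",S(213,172),z)[:2]-c)
for n,p in(("jar",(286,260)),("egg",(221,169)),("ochre",(319,225)),("sand",(204,212))):print(n,onz("top",p,.03)[:2])
```

```text
ring [0.646 0.029 0.03 ] [0.6437 0.0329] [0.6441 0.0267]
button [0.488 0.041 0.036] [0.4879 0.0461] [0.4856 0.0388]
cross [0.608 0.057 0.03 ] [0.606  0.0609] [0.606  0.0554]
hub [ 0.588 -0.008  0.04 ] [ 0.5862 -0.0036] [ 0.5859 -0.0101]
disc [ 0.59  -0.077  0.034] [ 0.589  -0.0753] [ 0.5888 -0.0779]
bar [ 0.545 -0.065  0.031] [ 0.5442 -0.0598] [ 0.543  -0.0661]
star [ 0.654 -0.015  0.037] [ 0.6584 -0.0134] [ 0.6517 -0.0174]
sq [ 0.632 -0.058  0.034] [ 0.6323 -0.0565] [ 0.631  -0.0594]
screw180 [0.526 0.022 0.026] [0.5244 0.0255] [0.5248 0.0206]
s2 [0.561 0.056 0.026] [0.5599 0.0592] [0.5589 0.0538]
s3 [ 0.52  -0.023  0.028] [ 0.5191 -0.0209] [ 0.5189 -0.0243]
centre [ 0.585922   -0.00760148] r 0.06895323752534219
yaw -26.77633344902932 0.11113409967430693
ring 0.069 59.6
button 0.1111 180.0
cross 0.0688 99.8
hub 0.0007 108.4
disc 0.0691 299.2
bar 0.0697 259.4
star 0.0696 20.4
sq 0.068 339.0
screw180 0.0686 180.2
s2 0.0693 139.3
s3 0.0686 219.4
[-0.05291696  0.03527907]
jar [ 0.44176858 -0.09021326]
egg [0.72016025 0.11784576]
ochre [ 0.55045732 -0.18966618]
sand [0.58425912 0.16627426]
```

Ring is at +60° and the tab at 180° (closed), so I need three clicks clockwise. The centre is (0.586, -0.008) and yaw is -26.8°. I'll move above the start point with the fingers shut.

Emit:
{"fn": "play_rows", "kwargs": {
  "deltas": [
    [[0.02, -0.04, 0], [0, 0, -0.0322]],
    [[0.045, -0.08, 0], [0, 0, -0.0322]],
    [[0.055, -0.1, 0], [0, 0, 0]],
    [[0.055, -0.1, 0], [0, 0, 0]],
    [[0.055, -0.1, 0], [0, 0, 0]],
    [[0.055, -0.1, 0], [0, 0, 0]],
    [[0.055, -0.1, 0], [0, 0, 0]],
    [[0.055, -0.1, 0], [0, 0, 0]],
    [[0.055, -0.1, 0], [0, 0, 0]],
    [[0.055, -0.1, 0], [0, 0, 0]],
    [[0.055, -0.1, 0], [0, 0, 0]],
    [[0.055, -0.1, 0], [0, 0, 0]]
  ],
  "hand": -1,
  "force": 40
}}

```text
time: 1.1
ee_pos: [0.3554, 0.2895, 0.1958]
tcp_rot: [[-0.893, 0.451, -0.0], [0.451, 0.893, -0.0], [0.0, -0.0, -1.0]]
force: [1.8, 0.3, 0.5]
gripper_width: -0.002
gripper_force: 0.0
```

Emit:
{"fn": "play_rows", "kwargs": {
  "deltas": [
    [[0.055, -0.1, 0], [0, 0, 0]],
    [[0.055, -0.1, 0], [0, 0, 0]],
    [[0.055, -0.1, 0], [0, 0, 0]],
    [[0.055, -0.1, 0], [0, 0, 0]],
    [[0.055, -0.1, 0], [0, 0, 0]],
    [[0.055, -0.1, 0], [0, 0, 0]],
    [[0.055, -0.1, 0], [0, 0, 0]],
    [[0.055, -0.1, 0], [0, 0, 0]],
    [[0.055, -0.1, 0], [0, 0, 0]],
    [[0.055, -0.1, 0], [0, 0, 0]],
    [[0.055, -0.08, 0], [0, 0, 0]],
    [[0, 0, 0], [0, 0, 0]]
  ]
}}

```text
time: 2.1
ee_pos: [0.5383, -0.0367, 0.1956]
tcp_rot: [[-0.89, 0.455, -0.0], [0.455, 0.89, -0.001], [-0.0, -0.001, -1.0]]
force: [0.2, 0.8, 0.9]
gripper_width: -0.003
gripper_force: 0.0
```

Run:
```python
from h import *
a=get_image("scene");s=read_state();print(s)
cv2.imwrite("pics/s1.png",cv2.resize(a[130:330,150:390],(720,600),interpolation=cv2.INTER_CUBIC))
```

```text
{'time': 2.15, 'qpos': array([-9.41235128e+00, -7.06426378e+00,  1.08789616e+02, -2.26994094e-03,
        7.83628611e+01, -7.23878984e+01]), 'dq': array([ 2.5646784 , -1.86311342,  1.84735307,  0.93396723,  0.86031977,
        0.76462507]), 'joint_torque': array([ -1.24080006, -30.17540216, -37.23191857,  -0.14471635,
        -0.13657364,  -0.08486323]), 'ee_pos': array([ 0.53712761, -0.03472061,  0.19545636]), 'tcp_rot': array([[-8.90815222e-01,  4.54363196e-01, -1.52522535e-03],
       [ 4.54363424e-01,  8.90816386e-01,  2.13504107e-04],
       [ 1.45570414e-03, -5.02813905e-04, -9.99998814e-01]]), 'force': array([-0.49951334,  1.00827127, -0.87314175]), 'wrist_torque': array([-0.04643241,  0.02698307,  0.012528  ]), 'gripper_force': 0.0, 'gripper_width': 0.002346012462181031}
```

View pics/s1.png

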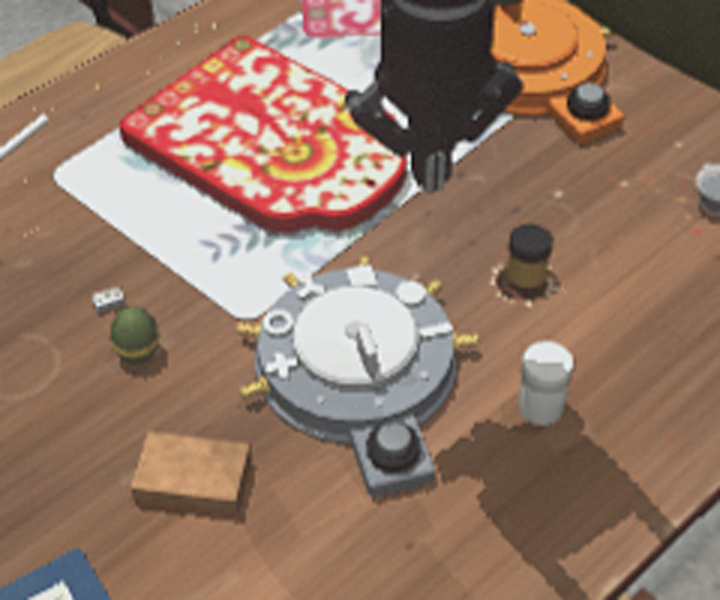

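Fingers are shut and the tips sit right of the tab, in the air. The scene is otherwise unchanged: hub near (355,330), ring marker at (278,322). Next I'll descend and approach the tab's side.

Emit:
{"fn": "play_rows", "kwargs": {
  "deltas": [
    [[0, 0, -0.08], [0, 0, 0]],
    [[0, 0, -0.08], [0, 0, 0]],
    [[0, 0, -0.08], [0, 0, 0]],
    [[0, 0, -0.08], [0, 0, 0]],
    [[0, 0, -0.08], [0, 0, 0]],
    [[0, 0, -0.077], [0, 0, 0]],
    [[0.009, 0.018, 0], [0, 0, 0]],
    [[0.009, 0.018, 0], [0, 0, 0]],
    [[0.009, 0.018, 0], [0, 0, 0]],
    [[0, 0, 0], [0, 0, 0]]
  ]
}}

```text
time: 2.98
ee_pos: [0.5469, -0.0154, 0.0555]
tcp_rot: [[-0.893, 0.45, 0.004], [0.45, 0.893, -0.0], [-0.004, 0.002, -1.0]]
force: [-0.3, -0.3, -0.0]
gripper_width: -0.001
gripper_force: 0.0
```

Emit:
{"fn": "play_rows", "kwargs": {
  "deltas": [
    [[0.005, 0.01, 0], [0, 0, 0]],
    [[0, 0, 0], [0, 0, 0]],
    [[0, 0, 0], [0, 0, 0]]
  ]
}}

```text
time: 3.23
ee_pos: [0.547, -0.0135, 0.0541]
tcp_rot: [[-0.893, 0.451, 0.002], [0.451, 0.893, -0.0], [-0.002, 0.0, -1.0]]
force: [0.6, 0.8, -0.3]
gripper_width: 0.005
gripper_force: 0.0
```

Emit:
{"fn": "play_rows", "kwargs": {
  "deltas": [
    [[0.005, 0.01, 0], [0, 0, 0]],
    [[0, 0, 0], [0, 0, 0]],
    [[0, 0, 0], [0, 0, 0]]
  ]
}}

```text
time: 3.48
ee_pos: [0.5479, -0.0107, 0.0532]
tcp_rot: [[-0.892, 0.451, 0.0], [0.451, 0.892, -0.0], [-0.0, -0.0, -1.0]]
force: [-0.1, 1.0, -0.4]
gripper_width: 0.001
gripper_force: 0.0
```

Emit:
{"fn": "play_rows", "kwargs": {
  "deltas": [
    [[0.005, 0.01, 0], [0, 0, 0]],
    [[0, 0, 0], [0, 0, 0]],
    [[0, 0, 0], [0, 0, 0]]
  ]
}}

```text
time: 3.73
ee_pos: [0.5494, -0.0075, 0.0531]
tcp_rot: [[-0.892, 0.451, -0.0], [0.451, 0.892, -0.0], [0.0, -0.0, -1.0]]
force: [-0.4, -0.1, -0.2]
gripper_width: 0.003
gripper_force: 0.0
```

Emit:
{"fn": "play_rows", "kwargs": {
  "deltas": [
    [[0.005, 0.01, 0], [0, 0, 0]],
    [[0, 0, 0], [0, 0, 0]],
    [[0, 0, 0], [0, 0, 0]]
  ]
}}

```text
time: 3.98
ee_pos: [0.5509, -0.0045, 0.0531]
tcp_rot: [[-0.893, 0.451, 0.0], [0.451, 0.893, -0.0], [-0.0, -0.0, -1.0]]
force: [0.3, -0.2, -0.7]
gripper_width: 0.003
gripper_force: 0.0
```

Emit:
{"fn": "play_rows", "kwargs": {
  "deltas": [
    [[0.005, 0.01, 0], [0, 0, 0]],
    [[0, 0, 0], [0, 0, 0]],
    [[0, 0, 0], [0, 0, 0]]
  ]
}}

```text
time: 4.23
ee_pos: [0.5524, -0.0015, 0.0531]
tcp_rot: [[-0.893, 0.451, 0.0], [0.451, 0.893, -0.0], [-0.0, -0.0, -1.0]]
force: [-0.1, -0.1, -0.1]
gripper_width: 0.003
gripper_force: 0.0
```

Run:
```python
from h import *
a=get_image("scene");b=get_image("top");s=read_state();print(s["ee_pos"],s["force"],s["wrist_torque"])
a=cv2.resize(a[190:310,200:340],(400,343),interpolation=cv2.INTER_CUBIC);b=cv2.resize(b[155:275,195:335],(400,343),interpolation=cv2.INTER_CUBIC)
cv2.imwrite("pics/s2.png",np.hstack([a,b]))
```

```text
[ 0.55235242 -0.00161624  0.05310052] [-0.14611145 -0.31831273  0.17944332] [-0.01438864  0.01172721 -0.01056375]
```

View pics/s2.png

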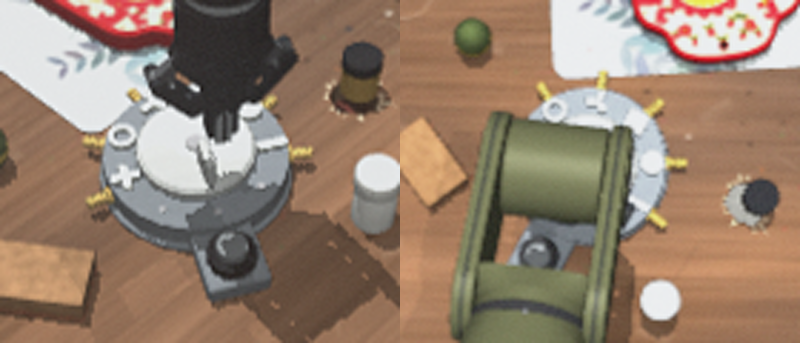

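The tips stand just right of the tab, level with the fin, and nothing has moved. Next I'll work out arc rows about the hub, clockwise at 3° per row.

Run:
```python
import numpy as np
a=np.radians(169.9-3*np.arange(37));p=.0341*np.c_[np.cos(a),np.sin(a)]/.3
print(np.diff(p,axis=0).round(4).tolist())
```

```text
[[0.0012, 0.0058], [0.0015, 0.0058], [0.0018, 0.0057], [0.0021, 0.0056], [0.0024, 0.0055], [0.0027, 0.0053], [0.0029, 0.0052], [0.0032, 0.005], [0.0035, 0.0048], [0.0037, 0.0047], [0.004, 0.0045], [0.0042, 0.0042], [0.0044, 0.004], [0.0046, 0.0038], [0.0048, 0.0035], [0.005, 0.0033], [0.0051, 0.003], [0.0053, 0.0027], [0.0054, 0.0025], [0.0055, 0.0022], [0.0056, 0.0019], [0.0057, 0.0016], [0.0058, 0.0013], [0.0059, 0.001], [0.0059, 0.0007], [0.0059, 0.0004], [0.006, 0.0], [0.0059, -0.0003], [0.0059, -0.0006], [0.0059, -0.0009], [0.0058, -0.0012], [0.0058, -0.0015], [0.0057, -0.0018], [0.0056, -0.0021], [0.0055, -0.0024], [0.0053, -0.0027]]
```

Emit:
{"fn": "play_rows", "kwargs": {
  "deltas": [
    [[0.0012, 0.0058, 0], [0, 0, -0.0167]],
    [[0.0015, 0.0058, 0], [0, 0, -0.0167]],
    [[0.0018, 0.0057, 0], [0, 0, -0.0167]],
    [[0.0021, 0.0056, 0], [0, 0, -0.0167]],
    [[0.0024, 0.0055, 0], [0, 0, -0.0167]],
    [[0.0027, 0.0053, 0], [0, 0, -0.0167]]
  ]
}}

```text
time: 4.83
ee_pos: [0.5558, 0.0085, 0.0531]
tcp_rot: [[-0.707, 0.707, -0.0], [0.707, 0.707, -0.0], [0.0, -0.0, -1.0]]
force: [-0.5, -0.0, 0.1]
gripper_width: 0.005
gripper_force: 0.0
```

Emit:
{"fn": "play_rows", "kwargs": {
  "deltas": [
    [[0.0029, 0.0052, 0], [0, 0, -0.0167]],
    [[0.0032, 0.005, 0], [0, 0, -0.0167]],
    [[0.0035, 0.0048, 0], [0, 0, -0.0167]],
    [[0.0037, 0.0047, 0], [0, 0, -0.0167]],
    [[0.004, 0.0045, 0], [0, 0, -0.0167]],
    [[0.0042, 0.0042, 0], [0, 0, -0.0167]]
  ]
}}

```text
time: 5.33
ee_pos: [0.5624, 0.017, 0.0531]
tcp_rot: [[-0.453, 0.891, 0.0], [0.891, 0.453, -0.0], [-0.0, -0.0, -1.0]]
force: [0.1, 0.3, 0.3]
gripper_width: -0.004
gripper_force: 0.0
```

Run:
```python
from h import *
a=get_image("scene");s=read_state();print(s["time"],s["ee_pos"],s["force"])
cv2.imwrite("pics/s3.png",cv2.resize(a[190:310,200:340],(560,480),interpolation=cv2.INTER_CUBIC))
```

```text
5.3833 [0.56256051 0.01718161 0.05317123] [-0.26696557 -0.40132482  0.12766769]
```

View pics/s3.png

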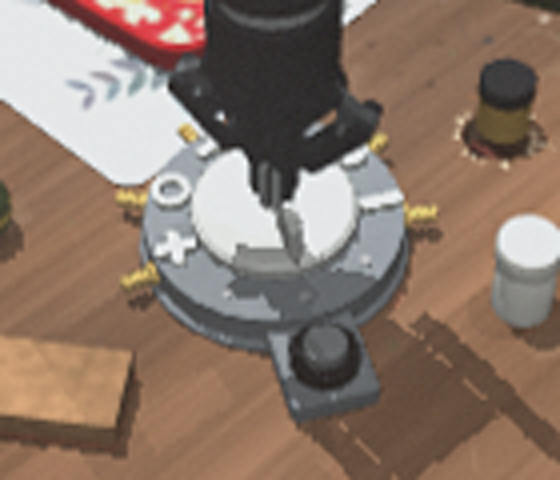

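Run:
```python
from h import *
print(proj("scene",[[.5625,.0172,.0532],[.5524,-.0016,.0531],[.5371,-.0347,.1955],[.586,-.0076,.046],[.556,.0077,.072],[.488,.042,.042]]))
for px,z in(((293.5,193),.1955),((268.7,240),.053),((276,239),.053)):print(onz("scene",px,z))
```

```text
[[268.43750054 247.87913608]
 [276.7417201  246.12957183]
 [292.27199091 202.7033084 ]
 [269.27440628 239.13104315]
 [273.02611624 242.48623676]
 [282.19229197 274.11243625]]
[ 0.55735526 -0.05907736  0.1955    ]
[ 0.58064616 -0.00066506  0.053     ]
[ 0.57036494 -0.01622982  0.053     ]
```

In the picture, the fingertips passed over the tab without touching it. The visible tips sit about 8 px above where the reported TCP projects, so they look roughly 20 mm higher than read. I'll check that offset and go back to the tab's start side.

Emit:
{"fn": "play_rows", "kwargs": {
  "deltas": [
    [[0, 0, 0.07], [0, 0, 0]],
    [[0, 0, 0.063], [0, 0, 0.0334]],
    [[-0.017, -0.03, 0], [0, 0, 0.0334]],
    [[-0.017, -0.03, 0], [0, 0, 0.0334]],
    [[-0.017, -0.03, 0], [0, 0, 0.0334]],
    [[-0.017, -0.031, 0], [0, 0, 0.0334]],
    [[0, 0, 0], [0, 0, 0.0334]],
    [[0, 0, -0.06], [0, 0, 0]],
    [[0, 0, -0.06], [0, 0, 0]],
    [[0, 0, -0.013], [0, 0, 0]],
    [[0, 0, 0], [0, 0, 0]],
    [[0, 0, 0], [0, 0, 0]]
  ]
}}

```text
time: 6.38
ee_pos: [0.542, -0.0193, 0.0534]
tcp_rot: [[-0.893, 0.451, -0.0], [0.451, 0.893, -0.0], [0.0, -0.0, -1.0]]
force: [0.1, 0.4, 0.4]
gripper_width: 0.003
gripper_force: 0.0
```

Run:
```python
from h import *
for z in(.053,.063,.073,.083):print(z,proj("scene",[[.5625,.0172,z],[.5524,-.0016,z],[.5371,-.0347,z+.1425]]).round(1).tolist())
# darkest-blob check: lowest dark pixel column of the tip, from the raw picture of now
a=get_image("scene");s=read_state();print(s["ee_pos"],s["force"])
cv2.imwrite("pics/s4.png",cv2.resize(a[190:310,200:340],(560,480),interpolation=cv2.INTER_CUBIC))
```

```text
0.053 [[268.4, 247.9], [276.7, 246.2], [292.3, 202.7]]
0.063 [[268.4, 245.4], [276.8, 243.6], [292.4, 199.6]]
0.073 [[268.4, 242.8], [276.8, 241.0], [292.5, 196.5]]
0.083 [[268.3, 240.2], [276.8, 238.4], [292.7, 193.3]]
[ 0.54259006 -0.01939062  0.05403394] [-0.24976388 -0.24518232  0.4013009 ]
```

Emit:
{"fn": "play_rows", "kwargs": {
  "deltas": [
    [[0, 0, -0.012], [0, 0, 0]],
    [[0, 0, -0.012], [0, 0, 0]],
    [[0, 0, 0], [0, 0, 0]],
    [[0, 0, 0], [0, 0, 0]]
  ]
}}

```text
time: 6.77
ee_pos: [0.5418, -0.0193, 0.0459]
tcp_rot: [[-0.892, 0.451, -0.0], [0.451, 0.892, 0.0], [0.0, -0.0, -1.0]]
force: [0.9, 0.1, 0.1]
gripper_width: 0.003
gripper_force: 0.0
```

Emit:
{"fn": "play_rows", "kwargs": {
  "deltas": [
    [[0, 0, -0.01], [0, 0, 0]],
    [[0, 0, -0.01], [0, 0, 0]],
    [[0, 0, 0], [0, 0, 0]],
    [[0, 0, 0], [0, 0, 0]]
  ]
}}

```text
time: 7.1
ee_pos: [0.5416, -0.0193, 0.0395]
tcp_rot: [[-0.892, 0.451, -0.001], [0.451, 0.892, 0.0], [0.001, -0.0, -1.0]]
force: [-0.1, -0.1, 0.3]
gripper_width: 0.001
gripper_force: 0.0
```

Emit:
{"fn": "play_rows", "kwargs": {
  "deltas": [
    [[0, 0, -0.01], [0, 0, 0]],
    [[0, 0, -0.01], [0, 0, 0]],
    [[0, 0, 0], [0, 0, 0]],
    [[0, 0, 0], [0, 0, 0]]
  ]
}}

```text
time: 7.43
ee_pos: [0.5417, -0.0193, 0.0336]
tcp_rot: [[-0.892, 0.451, -0.001], [0.451, 0.892, 0.0], [0.001, -0.0, -1.0]]
force: [0.5, 0.1, -0.9]
gripper_width: -0.003
gripper_force: 0.0
```

Run:
```python
from h import *
a=get_image("scene");s=read_state();print(s["time"],s["ee_pos"],s["force"],proj("scene",[s["ee_pos"],s["ee_pos"]+[0,0,.02]]))
cv2.imwrite("pics/s5.png",cv2.resize(a[190:310,200:340],(560,480),interpolation=cv2.INTER_CUBIC))
```

```text
7.4833 [ 0.54180954 -0.01930617  0.03376467] [-0.55593188  0.56265412  0.21943683] [[284.6665992  249.54828991]
 [284.81561915 244.54495618]]
```

View pics/s5.png

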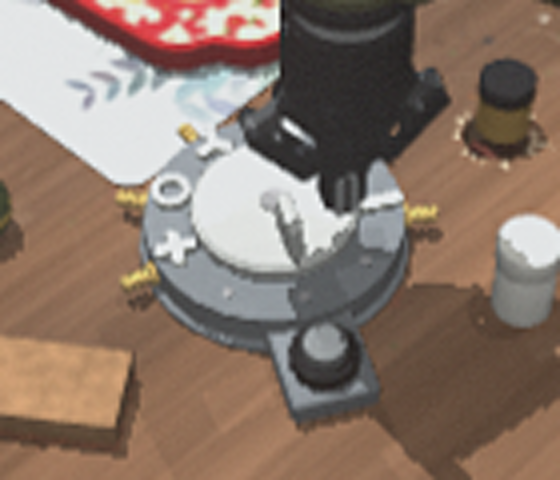

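The tips are right of the tab at (343,210) in the crop, about 27 mm above the reading, and nothing is touched. I'll lower 6 mm more and close in on the tab.

Emit:
{"fn": "play_rows", "kwargs": {
  "deltas": [
    [[0, 0, -0.01], [0, 0, 0]],
    [[0, 0, -0.01], [0, 0, 0]],
    [[0, 0, 0], [0, 0, 0]],
    [[0.0068, 0.0134, 0], [0, 0, 0]],
    [[0.0068, 0.0134, 0], [0, 0, 0]],
    [[0.0068, 0.0134, 0], [0, 0, 0]],
    [[0, 0, 0], [0, 0, 0]],
    [[0, 0, 0], [0, 0, 0]]
  ]
}}

```text
time: 8.15
ee_pos: [0.5483, -0.0069, 0.028]
tcp_rot: [[-0.893, 0.451, 0.0], [0.451, 0.893, -0.0], [-0.0, 0.0, -1.0]]
force: [-0.6, 0.6, -0.2]
gripper_width: 0.002
gripper_force: 0.0
```

Emit:
{"fn": "play_rows", "kwargs": {
  "deltas": [
    [[0.0045, 0.009, 0], [0, 0, 0]],
    [[0, 0, 0], [0, 0, 0]],
    [[0, 0, 0], [0, 0, 0]]
  ]
}}

```text
time: 8.4
ee_pos: [0.5493, -0.0045, 0.0279]
tcp_rot: [[-0.892, 0.451, -0.0], [0.451, 0.892, -0.0], [0.0, -0.0, -1.0]]
force: [-0.9, -0.6, 1.2]
gripper_width: -0.002
gripper_force: 0.3
```

Emit:
{"fn": "play_rows", "kwargs": {
  "deltas": [
    [[0.0045, 0.009, 0], [0, 0, 0]],
    [[0, 0, 0], [0, 0, 0]],
    [[0, 0, 0], [0, 0, 0]]
  ]
}}

```text
time: 8.65
ee_pos: [0.5503, -0.0021, 0.0277]
tcp_rot: [[-0.892, 0.451, -0.001], [0.451, 0.892, -0.001], [0.001, -0.001, -1.0]]
force: [-3.3, -2.7, 0.6]
gripper_width: -0.001
gripper_force: 2.0
```

Emit:
{"fn": "play_rows", "kwargs": {
  "deltas": [
    [[0.0045, 0.009, 0], [0, 0, 0]],
    [[0, 0, 0], [0, 0, 0]],
    [[0, 0, 0], [0, 0, 0]]
  ]
}}

```text
time: 8.9
ee_pos: [0.5515, 0.0004, 0.0277]
tcp_rot: [[-0.892, 0.451, -0.001], [0.451, 0.892, -0.001], [0.001, -0.001, -1.0]]
force: [-3.6, -4.1, 1.1]
gripper_width: 0.004
gripper_force: 2.6
```

Contact, with about 5 N on the tips. Now the arc rows, checking the force as I go.

Run:
```python
import numpy as np
a=np.radians(166.9-3*np.arange(35));p=.0362*np.c_[np.cos(a),np.sin(a)]/.3
print(np.diff(p,axis=0).round(4).tolist())
```

```text
[[0.0016, 0.0061], [0.0019, 0.006], [0.0022, 0.0059], [0.0025, 0.0058], [0.0028, 0.0056], [0.0031, 0.0055], [0.0034, 0.0053], [0.0037, 0.0051], [0.0039, 0.0049], [0.0042, 0.0047], [0.0044, 0.0045], [0.0047, 0.0043], [0.0049, 0.004], [0.0051, 0.0037], [0.0053, 0.0035], [0.0054, 0.0032], [0.0056, 0.0029], [0.0058, 0.0026], [0.0059, 0.0023], [0.006, 0.002], [0.0061, 0.0017], [0.0062, 0.0014], [0.0062, 0.001], [0.0063, 0.0007], [0.0063, 0.0004], [0.0063, 0.0], [0.0063, -0.0003], [0.0063, -0.0006], [0.0062, -0.0009], [0.0062, -0.0013], [0.0061, -0.0016], [0.006, -0.0019], [0.0059, -0.0022], [0.0058, -0.0025]]
```

Emit:
{"fn": "play_rows", "kwargs": {
  "deltas": [
    [[0.0016, 0.0061, 0], [0, 0, -0.0178]],
    [[0.0019, 0.006, 0], [0, 0, -0.0178]],
    [[0.0022, 0.0059, 0], [0, 0, -0.0178]]
  ]
}}

```text
time: 9.15
ee_pos: [0.5528, 0.0061, 0.0276]
tcp_rot: [[-0.803, 0.596, -0.002], [0.596, 0.803, -0.0], [0.002, -0.001, -1.0]]
force: [-3.3, -1.3, 2.4]
gripper_width: 0.003
gripper_force: 2.0
```

Emit:
{"fn": "play_rows", "kwargs": {
  "deltas": [
    [[0.0025, 0.0058, 0], [0, 0, -0.0178]],
    [[0.0028, 0.0056, 0], [0, 0, -0.0178]],
    [[0.0031, 0.0055, 0], [0, 0, -0.0178]],
    [[0.0034, 0.0053, 0], [0, 0, -0.0178]]
  ]
}}

```text
time: 9.48
ee_pos: [0.558, 0.0135, 0.0282]
tcp_rot: [[-0.65, 0.76, 0.002], [0.76, 0.65, 0.001], [-0.0, 0.002, -1.0]]
force: [0.1, -0.0, -0.4]
gripper_width: -0.002
gripper_force: 0.0
```

Emit:
{"fn": "play_rows", "kwargs": {
  "deltas": [
    [[0.0037, 0.0051, 0], [0, 0, -0.0178]],
    [[0.0039, 0.0049, 0], [0, 0, -0.0178]],
    [[0.0042, 0.0047, 0], [0, 0, -0.0178]],
    [[0.0044, 0.0045, 0], [0, 0, -0.0178]],
    [[0.0047, 0.0043, 0], [0, 0, -0.0178]],
    [[0.0049, 0.004, 0], [0, 0, -0.0178]]
  ]
}}

```text
time: 9.98
ee_pos: [0.5637, 0.0213, 0.0277]
tcp_rot: [[-0.364, 0.931, -0.004], [0.931, 0.364, 0.0], [0.002, -0.003, -1.0]]
force: [-7.5, -2.4, 4.2]
gripper_width: -0.004
gripper_force: 3.9
```

Emit:
{"fn": "play_rows", "kwargs": {
  "deltas": [
    [[0.0051, 0.0037, 0], [0, 0, -0.0178]],
    [[0.0053, 0.0035, 0], [0, 0, -0.0178]],
    [[0.0054, 0.0032, 0], [0, 0, -0.0178]],
    [[0.0056, 0.0029, 0], [0, 0, -0.0178]],
    [[0.0058, 0.0026, 0], [0, 0, -0.0178]],
    [[0.0059, 0.0023, 0], [0, 0, -0.0178]]
  ]
}}

```text
time: 10.48
ee_pos: [0.5757, 0.0273, 0.0281]
tcp_rot: [[-0.037, 0.999, 0.002], [0.999, 0.037, 0.001], [0.001, 0.002, -1.0]]
force: [0.1, -0.5, -0.4]
gripper_width: -0.001
gripper_force: 0.0
```

Run:
```python
from h import *
a=get_image("scene");s=read_state();print(s["time"],s["ee_pos"],s["force"])
cv2.imwrite("pics/s6.png",cv2.resize(a[190:310,200:340],(560,480),interpolation=cv2.INTER_CUBIC))
```

```text
10.5333 [0.57602719 0.02727122 0.02823429] [ 0.33432789  0.28674595 -1.01283274]
```

View pics/s6.png

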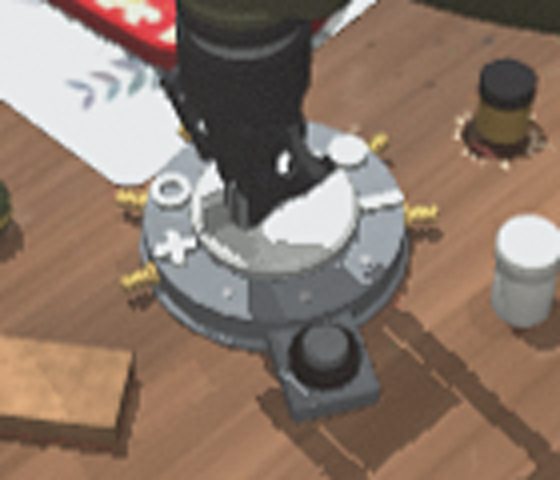

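Two snaps have passed. The tab, shadowed behind the fingers at (225,210), now points toward the cross side. One more click.

Emit:
{"fn": "play_rows", "kwargs": {
  "deltas": [
    [[0.006, 0.002, 0], [0, 0, -0.0178]],
    [[0.0061, 0.0017, 0], [0, 0, -0.0178]],
    [[0.0062, 0.0014, 0], [0, 0, -0.0178]],
    [[0.0062, 0.001, 0], [0, 0, -0.0178]],
    [[0.0063, 0.0007, 0], [0, 0, -0.0178]]
  ]
}}

```text
time: 10.95
ee_pos: [0.5834, 0.0295, 0.0277]
tcp_rot: [[0.239, 0.971, -0.002], [0.971, -0.239, 0.002], [0.001, -0.003, -1.0]]
force: [-5.0, 1.6, 2.5]
gripper_width: -0.0
gripper_force: 2.7
```

Emit:
{"fn": "play_rows", "kwargs": {
  "deltas": [
    [[0.0063, 0.0004, 0], [0, 0, -0.0178]],
    [[0.0063, 0, 0], [0, 0, -0.0178]],
    [[0.0063, -0.0003, 0], [0, 0, -0.0178]]
  ]
}}

```text
time: 11.2
ee_pos: [0.5883, 0.0302, 0.0276]
tcp_rot: [[0.398, 0.917, -0.004], [0.917, -0.398, 0.003], [0.001, -0.005, -1.0]]
force: [-6.6, 3.5, 4.3]
gripper_width: 0.001
gripper_force: 4.0
```

Emit:
{"fn": "play_rows", "kwargs": {
  "deltas": [
    [[0.0063, -0.0006, 0], [0, 0, -0.0178]],
    [[0.0062, -0.0009, 0], [0, 0, -0.0178]]
  ]
}}

```text
time: 11.37
ee_pos: [0.5926, 0.0298, 0.0277]
tcp_rot: [[0.498, 0.867, -0.003], [0.867, -0.498, 0.003], [0.001, -0.004, -1.0]]
force: [-3.6, 3.3, 2.0]
gripper_width: -0.001
gripper_force: 2.4
```

Emit:
{"fn": "play_rows", "kwargs": {
  "deltas": [
    [[0.0062, -0.0013, 0], [0, 0, -0.0178]],
    [[0.0061, -0.0016, 0], [0, 0, -0.0178]]
  ]
}}

```text
time: 11.53
ee_pos: [0.5977, 0.0281, 0.028]
tcp_rot: [[0.591, 0.807, 0.001], [0.807, -0.591, 0.001], [0.002, 0.0, -1.0]]
force: [0.4, 0.7, 0.2]
gripper_width: -0.001
gripper_force: 0.0
```

It snapped through again. I'll back off, rise and move above the button, then look.

Emit:
{"fn": "play_rows", "kwargs": {
  "deltas": [
    [[-0.02, 0.008, 0], [0, 0, 0]],
    [[0, 0, 0.05], [0, 0, 0]],
    [[0, 0, 0.1], [0, 0, 0]],
    [[0, 0, 0.1], [0, 0, 0]],
    [[-0.07, 0.009, 0], [0, 0, 0]],
    [[-0.07, 0.009, 0], [0, 0, 0]],
    [[-0.07, 0.009, 0], [0, 0, 0]],
    [[-0.07, 0.009, 0], [0, 0, 0]],
    [[-0.07, 0.006, 0], [0, 0, 0]],
    [[0, 0, 0], [0, 0, 0]],
    [[0, 0, 0], [0, 0, 0]],
    [[0, 0, 0], [0, 0, 0]]
  ]
}}

```text
time: 12.53
ee_pos: [0.4869, 0.0425, 0.1033]
tcp_rot: [[0.589, 0.808, 0.002], [0.808, -0.589, 0.0], [0.001, 0.001, -1.0]]
force: [0.2, 0.3, 0.5]
gripper_width: -0.001
gripper_force: 0.0
```

Run:
```python
from h import *
a=get_image("scene");b=get_image("top");s=read_state();print(s["time"],s["ee_pos"],s["force"])
a=cv2.resize(a[190:310,200:340],(400,343),interpolation=cv2.INTER_CUBIC);b=cv2.resize(b[155:275,195:335],(400,343),interpolation=cv2.INTER_CUBIC)
cv2.imwrite("pics/s7.png",np.hstack([a,b]))
```

```text
12.6333 [0.48724108 0.04235413 0.10326942] [ 0.40134597 -0.06945767  0.42958071]
```

View pics/s7.png

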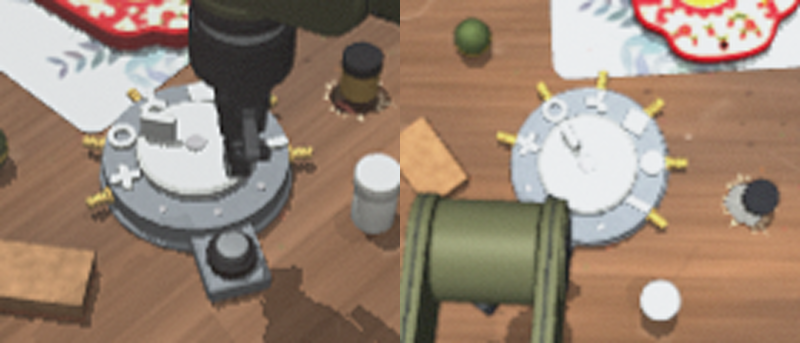

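In the top view the tab (571,137) lies on the line from the hub (588,164) to the ring (554,110), so it has clicked in. Next I'll lower onto the button.

Emit:
{"fn": "play_rows", "kwargs": {
  "deltas": [
    [[0, 0, -0.08], [0, 0, 0]],
    [[0, 0, -0.08], [0, 0, 0]],
    [[0, 0, -0.06], [0, 0, 0]],
    [[0, 0, -0.03], [0, 0, 0]],
    [[0, 0, 0], [0, 0, 0]],
    [[0, 0, 0], [0, 0, 0]],
    [[0, 0, 0], [0, 0, 0]]
  ]
}}

```text
time: 13.22
ee_pos: [0.4878, 0.0423, 0.0292]
tcp_rot: [[0.59, 0.808, 0.002], [0.808, -0.59, -0.0], [0.001, 0.002, -1.0]]
force: [-1.3, 0.3, 0.7]
gripper_width: -0.003
gripper_force: 0.0
```

Emit:
{"fn": "play_rows", "kwargs": {
  "deltas": [
    [[0, 0, -0.01], [0, 0, 0]],
    [[0, 0, -0.01], [0, 0, 0]],
    [[0, 0, -0.01], [0, 0, 0]],
    [[0, 0, 0], [0, 0, 0]],
    [[0, 0, 0], [0, 0, 0]]
  ]
}}

```text
time: 13.63
ee_pos: [0.4862, 0.0424, 0.0188]
tcp_rot: [[0.59, 0.808, -0.0], [0.808, -0.59, 0.0], [-0.0, -0.0, -1.0]]
force: [-0.4, -1.0, -0.0]
gripper_width: -0.004
gripper_force: 0.0
```

Emit:
{"fn": "play_rows", "kwargs": {
  "deltas": [
    [[0, 0, -0.007], [0, 0, 0]],
    [[0, 0, 0], [0, 0, 0]],
    [[0, 0, 0], [0, 0, 0]]
  ]
}}

```text
time: 13.88
ee_pos: [0.4862, 0.0424, 0.0167]
tcp_rot: [[0.59, 0.808, -0.0], [0.808, -0.59, 0.0], [-0.0, -0.0, -1.0]]
force: [-0.4, -0.2, 0.6]
gripper_width: -0.001
gripper_force: 0.0
```

Emit:
{"fn": "play_rows", "kwargs": {
  "deltas": [
    [[0, 0, -0.007], [0, 0, 0]],
    [[0, 0, 0], [0, 0, 0]],
    [[0, 0, 0], [0, 0, 0]]
  ]
}}

```text
time: 14.13
ee_pos: [0.4862, 0.0424, 0.0145]
tcp_rot: [[0.59, 0.808, -0.0], [0.808, -0.59, 0.0], [-0.0, -0.0, -1.0]]
force: [0.3, 0.1, 0.1]
gripper_width: -0.001
gripper_force: 0.0
```

Emit:
{"fn": "play_rows", "kwargs": {
  "deltas": [
    [[0, 0, -0.007], [0, 0, 0]],
    [[0, 0, 0], [0, 0, 0]],
    [[0, 0, 0], [0, 0, 0]]
  ]
}}

```text
time: 14.38
ee_pos: [0.4862, 0.0424, 0.0124]
tcp_rot: [[0.59, 0.808, -0.0], [0.808, -0.59, -0.0], [-0.0, -0.0, -1.0]]
force: [0.2, -0.0, 0.7]
gripper_width: 0.004
gripper_force: 0.0
```

Emit:
{"fn": "play_rows", "kwargs": {
  "deltas": [
    [[0, 0, -0.007], [0, 0, 0]],
    [[0, 0, 0], [0, 0, 0]],
    [[0, 0, 0], [0, 0, 0]]
  ]
}}

```text
time: 14.63
ee_pos: [0.4862, 0.0424, 0.0103]
tcp_rot: [[0.59, 0.808, -0.0], [0.808, -0.59, 0.0], [-0.0, -0.0, -1.0]]
force: [0.5, -0.1, 0.4]
gripper_width: 0.001
gripper_force: 0.0
```

Emit:
{"fn": "play_rows", "kwargs": {
  "deltas": [
    [[0, 0, -0.007], [0, 0, 0]],
    [[0, 0, 0], [0, 0, 0]],
    [[0, 0, 0], [0, 0, 0]]
  ]
}}

```text
time: 14.88
ee_pos: [0.4862, 0.0424, 0.0082]
tcp_rot: [[0.59, 0.808, -0.0], [0.808, -0.59, 0.0], [-0.0, -0.0, -1.0]]
force: [0.6, -0.5, 0.3]
gripper_width: -0.004
gripper_force: 0.0
```

Emit:
{"fn": "play_rows", "kwargs": {
  "deltas": [
    [[0, 0, -0.007], [0, 0, 0]],
    [[0, 0, 0], [0, 0, 0]],
    [[0, 0, 0], [0, 0, 0]]
  ]
}}

```text
time: 15.13
ee_pos: [0.4866, 0.0423, 0.0065]
tcp_rot: [[0.59, 0.808, 0.0], [0.808, -0.59, -0.0], [0.0, 0.0, -1.0]]
force: [1.3, 0.2, 1.6]
gripper_width: -0.003
gripper_force: 0.8
```

Emit:
{"fn": "play_rows", "kwargs": {
  "deltas": [
    [[0, 0, -0.007], [0, 0, 0]],
    [[0, 0, 0], [0, 0, 0]],
    [[0, 0, 0], [0, 0, 0]]
  ]
}}

```text
time: 15.38
ee_pos: [0.4867, 0.0424, 0.0045]
tcp_rot: [[0.59, 0.808, 0.001], [0.808, -0.59, -0.0], [0.0, 0.001, -1.0]]
force: [-0.7, -0.4, 2.7]
gripper_width: -0.001
gripper_force: 1.4
```

Emit:
{"fn": "play_rows", "kwargs": {
  "deltas": [
    [[0, 0, -0.007], [0, 0, 0]],
    [[0, 0, 0], [0, 0, 0]],
    [[0, 0, 0], [0, 0, 0]]
  ]
}}

```text
time: 15.63
ee_pos: [0.4868, 0.0424, 0.0024]
tcp_rot: [[0.59, 0.808, 0.001], [0.808, -0.59, -0.0], [0.0, 0.001, -1.0]]
force: [-0.0, 0.1, 4.4]
gripper_width: -0.001
gripper_force: 2.0
```

Run:
```python
from h import *
a=get_image("scene");s=read_state();print(s["time"],s["ee_pos"],s["force"])
cv2.imwrite("pics/s8.png",cv2.resize(a[190:310,200:340],(560,480),interpolation=cv2.INTER_CUBIC))
```

```text
15.6833 [0.48678634 0.04234066 0.00244274] [-0.39455209 -0.23162318  4.07387659]
```

View pics/s8.png

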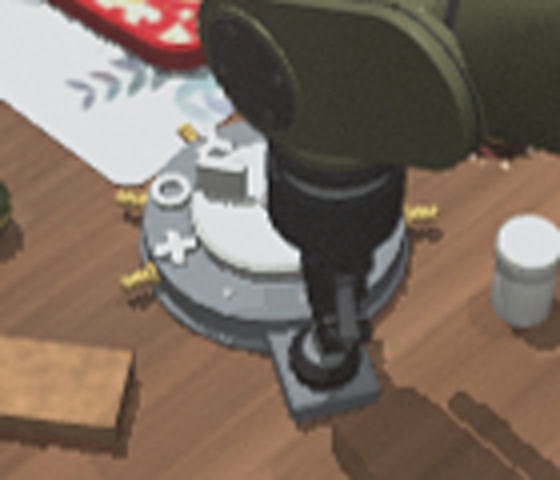

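The tips are on the button at (325,345) and the spring force is rising normally. I'll press on to the stop.

Emit:
{"fn": "play_rows", "kwargs": {
  "deltas": [
    [[0, 0, -0.005], [0, 0, 0]],
    [[0, 0, 0], [0, 0, 0]],
    [[0, 0, 0], [0, 0, 0]]
  ]
}}

```text
time: 15.93
ee_pos: [0.4868, 0.0423, 0.0009]
tcp_rot: [[0.59, 0.808, 0.001], [0.808, -0.59, -0.0], [0.0, 0.001, -1.0]]
force: [0.9, -0.7, 6.1]
gripper_width: 0.003
gripper_force: 2.5
```

Emit:
{"fn": "play_rows", "kwargs": {
  "deltas": [
    [[0, 0, -0.005], [0, 0, 0]],
    [[0, 0, 0], [0, 0, 0]],
    [[0, 0, 0], [0, 0, 0]]
  ]
}}

```text
time: 16.18
ee_pos: [0.4869, 0.0423, 0.0008]
tcp_rot: [[0.59, 0.808, -0.0], [0.808, -0.59, -0.0], [-0.0, -0.0, -1.0]]
force: [-4.7, -0.5, 15.7]
gripper_width: -0.001
gripper_force: 7.2
```

Emit:
{"fn": "play_rows", "kwargs": {
  "deltas": [
    [[0, 0, -0.004], [0, 0, 0]],
    [[0, 0, 0], [0, 0, 0]],
    [[0, 0, 0], [0, 0, 0]]
  ]
}}

```text
time: 16.43
ee_pos: [0.4869, 0.0423, 0.0006]
tcp_rot: [[0.59, 0.808, -0.001], [0.808, -0.59, -0.0], [-0.001, -0.0, -1.0]]
force: [-9.2, -0.8, 21.1]
gripper_width: 0.002
gripper_force: 10.9
```

The button is at its stop. I'll release it and rise clear.

Emit:
{"fn": "play_rows", "kwargs": {
  "deltas": [
    [[0, 0, 0.02], [0, 0, 0]],
    [[0, 0, 0.03], [0, 0, 0]],
    [[0, 0, 0.1], [0, 0, 0]],
    [[0, 0, 0.12], [0, 0, 0]],
    [[0, 0, 0.12], [0, 0, 0]],
    [[0, 0, 0.1], [0, 0, 0]],
    [[0, 0, 0], [0, 0, 0]],
    [[0, 0, 0], [0, 0, 0]],
    [[0, 0, 0], [0, 0, 0]],
    [[0, 0, 0], [0, 0, 0]],
    [[0, 0, 0], [0, 0, 0]],
    [[0, 0, 0], [0, 0, 0]]
  ]
}}

```text
time: 17.43
ee_pos: [0.4853, 0.0424, 0.1431]
tcp_rot: [[0.59, 0.807, -0.003], [0.808, -0.59, 0.0], [-0.002, -0.003, -1.0]]
force: [-0.9, 0.1, 0.6]
gripper_width: 0.0
gripper_force: 0.0
```

Run:
```python
from h import *
a=get_image("scene");s=read_state();print(s["time"],s["ee_pos"],s["force"])
cv2.imwrite("pics/s9.png",cv2.resize(a[190:310,200:340],(560,480),interpolation=cv2.INTER_CUBIC))
```

```text
17.4833 [0.48552856 0.04238681 0.14346289] [1.01593389 0.03061159 0.74207636]
```

View pics/s9.png

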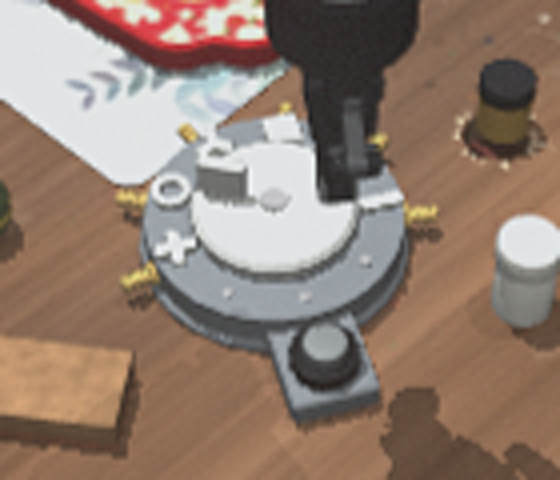

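The tab points at the ring (171,190), the button (325,345) is up, and the loose things haven't moved. Handing in.

```bash
python3 -c "
from cell import job_done;print(job_done())"
```

```text
the job is handed in; nothing more can be done
None
```

The selector's tab is clicked in at the ring marker, the button was pressed to its stop and has come back up, and the job is handed in at about 17.5 s; no verdict was returned.

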